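# Wedge a circuit board tight in its holding fixture

### The job

Clamp the circuit board in the fixture for rework: set the orange wedge nose first in the fixture's channel and let go of it, then take the blue screwdriver and tap the wedge in with the butt of its handle until light taps no longer move it forward and the board is held tight. Drive the wedge with the screwdriver only, not with the fingers, and do not crush the board or disturb the other things on the bench. Lay the screwdriver down on the bench when you are done.

Things in the scene. Friction and masses are not known exactly. Their poses are not given: they have to be found in the camera images.
- fixture: Fixed board fixture: dark grey base plate 190 x 150 mm, its top 12 mm above the bench, with a tongue 44 mm wide (x -95 to -51 mm) that carries the wedge's tail and runs out to y = -150 mm. Origin: centre of the plate's underside (tongue left out), on the bench. x runs from the near steel bar to the far fence; y is the direction in which the wedge is driven.
- channel (a point): Foot of the steel bar's inner face, on the plate (fixture x -80, y 0, z 12 mm). The wedge channel lies on the plate between this bar (24 mm high, y -67 to +67) and the sloping back of the jaw (30 mm high, y -45 to +40), open above and at both ends. Jaw fully back: 17 mm wide at y = -45, narrowing 2 mm in every 11 mm to 2 mm at y = +40; wider by what the jaw is forward.
- jaw: Sliding jaw of the fixture; moves only along fixture +x, toward the board, as the wedge goes in (slide friction 2 N). Its origin is the fixture's origin when it is fully back; it starts 0 to 1.5 mm forward. Toward the board it carries a rubber-faced spring plate: preload 6 N, 10 N per mm, 1.2 mm of give, then solid (18 N).
- board: Green circuit board with a steel shield, 122 x 100 x 32 mm, standing loose on the plate between jaw and far fence. Origin: centre of its underside. Do not handle it: the jaw pushes it against the fence, which is bolted at settings up to 7 mm apart from start to start (2 to 11 mm of play in all), so the wedge comes tight at depths up to 35 mm apart, to be felt. Grip 8 N or more, never over 30 N.
- wedge: Orange plastic wedge, slippery (friction 0.3), 60 to 130 g, 142 mm long, 26 mm high, lying flat. Origin: centre of its underside; +y points to the nose. Flat side at x = -15 mm (goes along the steel bar), sloping side toward +x: 10 mm wide at the nose, 30 mm at y = -39; from there to the butt, y = -71, the sides are parallel: grip it there from above. In the channel its axes are the fixture's.
- wedge_nose (a point): Middle of the wedge's nose, 13 mm above its underside. Jaw fully back, the slope first touches with the nose at fixture y = -5 mm (5.5 mm later per mm the jaw is forward). Let go of the wedge with the nose beyond y = -35 mm, before driving it. Tight, the nose stands at about y = +15 to +60 mm, the head still outside the jaw.
- wedge_butt (a point): Middle of the wedge's butt face (30 x 26 mm), 13 mm above its underside: the face to tap. Driving takes 2 to 4 N while the jaw runs free, jumps to 5 to 8 N when the board meets the fence, then climbs 1 to 2 N per mm; taps that stop at 12 N are right, over 18 N may crush the board. It holds by friction and eases out less than 3 mm after.
- screwdriver: Blue precision screwdriver, 181 mm long, 42 g, lying on the bench (it may have rolled). +y points from the blade to the butt. The round handle, diameter 21 mm, runs from y = +4 to +90 mm; the blade, diameter 4 mm, from y = +4 to -91 mm.
- handle_mid (a point): On the axis of the screwdriver's handle, 43 mm from its butt; 10 to 11 mm above the bench when lying.
- handle_butt (a point): Centre of the butt end of the screwdriver's handle: the end to tap with.
- spray_bottle: White pump bottle, 66 x 66 x 104 mm, a bystander. Origin: centre of its underside.
- multimeter: Black multimeter, 150 x 68 x 43 mm, a bystander. Origin: centre of its underside.
- side_cutters: Yellow-handled side cutters, 48 x 91 x 10 mm, a bystander. Origin: centre of its underside.
- flux_tin: Round white tin, 60 mm wide, 21 mm high, a bystander. Origin: centre of its underside.

How it is judged:
On the way, in this order (a step that is already met when the one before it is completed fails the run):
1. the wedge lies in the channel, nose past the mouth of the jaw, let go of (x of wedge_nose in the frame of fixture between -0.085 and -0.055 m and z of wedge_nose in the frame of fixture below 0.03 m and angle between the y axis of wedge and the y axis of fixture, either way round below 0.08 rad and y of wedge_nose in the frame of fixture above -0.037 m and contact force between the fingers and wedge below 0.2 N), for 0.2 s.
2. the butt of the screwdriver's handle taps the butt of the wedge (contact force between screwdriver and wedge above 1.5 N and distance between handle_butt and wedge_butt below 0.03 m and contact force between the fingers and wedge below 0.2 N).
3. the wedge has been driven until the board is gripped between jaw and fence (contact force between jaw and board above 8 N and contact force between the fingers and wedge below 0.2 N), for 0.3 s.
At the end, for the whole second after the job is handed in: The wedge stays in the channel, aligned and at rest, and the jaw presses on the board with more than 8 N; the board is level; the screwdriver lies still on the bench (handle axis under 20 mm high) (all of step 3 and x of wedge_nose in the frame of fixture between -0.085 and -0.055 m and z of wedge_nose in the frame of fixture below 0.03 m and angle between the y axis of wedge and the y axis of fixture, either way round below 0.08 rad and linear speed of wedge below 0.005 m/s and angle between board's own z axis and vertical below 0.05 rad and height (world z) of handle_mid below 0.02 m and linear speed of screwdriver below 0.02 m/s); the robot touches nothing.
It fails at once if the board is squeezed by more than 30 N (contact force between jaw and board above 30 N).
It fails at once if the fingers push the wedge while the jaw is already on the board (contact force between the fingers and wedge above 2 N and contact force between jaw and board above 3 N).
It fails at once if a bystander is moved by more than 20 mm (distance of any of spray_bottle, multimeter, side_cutters, flux_tin from where it was at the start of the episode above 0.02 m).
It also fails if it takes over 67 s, if anything falls off the work surface, if the arm or the gripper's body presses on something with over 40 N, if the wrist force passes 120 N, or if a joint passes its speed limit or range.

### The arm

A 6-joint arm with a two-finger parallel gripper is mounted at the origin on a cart in front of the work surface, level with it; the furniture and walls round the work are solid. World frame = base frame: x ahead of the robot, y to its left, z up, the work surface at z = 0. Lengths are in m, angles in rad, forces in N, time in s.
With the tool pointing down it reaches from about 0.25 to 0.775 m from the base axis. Payload 4 kg.
Tool frame: the origin (TCP) lies on the front face of the gripper's body, between the roots of the fingers; the fingertips stand 97 mm ahead of it and the grasp point (between the pads) lies 78 mm ahead of it; z points along the fingers, y is the line along which they close (so a half turn about z gives the same grasp; the last joint's range is limited). The gripper opens to 94 mm and grips with 3 to 60 N. Pads are 16 mm wide; open, the fingers measure 119 mm over their backs; the gripper's body (75 mm by 177 mm) begins 78 mm behind the grasp point.
Start: joints at [-1.265, 0.087, 1.371, -0, 1.684, -0.103], TCP at [0.219, -0.505, 0.303] pointing down, gripper open.
Joint ranges: [-3.1, 3.1], [-0.76, 2.03], [0.27, 2.55], [-1.08, 4.22], [0.17, 2.65], [-2.57, 2.57]. Speed limits (rad/s): [2.79, 2.79, 3.14, 3.14, 3.14, 3.14].

### API

Orientations are given as [roll, pitch, yaw] about the fixed x, y, z axes, in that order (R = Rz(yaw) Ry(pitch) Rx(roll)).
In Python, from rig import env gives the robot as it stands.
- The arm moves only by the tool carry_out, never from a script. Its argument "motion" is a list of rows, each a list of 2 entries, a list of its own where there are three numbers: the shift along the tool's x, y, z in m, then the turn about the tool's z in degrees. In form: [[[tx, ty, tz], roll], ...]. A call has 1 to 10 rows; each row is the pose to reach, as a shift and turn from the pose commanded when the call began, along the tool's axes at that moment; what a row does not reach only later rows make up. A row lasts 1/12 s, in which the tool goes at most 41.7 mm and 7.16 degrees, less where a joint would pass 70% of its speed; a pose out of reach is approached as far as the arm can. A call with a gripper value outside its range is refused whole. "grip" is the opening, from -1 (shut) to 1 (fully open), set as the call begins (left out, the last holds). The fingers move at their own pace and stop on an object; the grip force is fixed at half the most. Time passes only in rows, so rows that repeat a pose let the fingers close. It gives the time, the measured TCP pose, the force, the opening and the grip force at its end, in the units of the state.
- env.sense(): the state, without advancing time (a new reading comes with each control period).
- env.capture(name): name is "scene" or "side" or "wrist"; returns a dict with "img" (480x640x3 uint8, red, green, blue), "intrinsics" (3x3 intrinsics, pixels), "extrinsics" (4x4, takes a point from world to camera coordinates); the wrist camera has in their place "T_tool_cam" (4x4, takes a point from camera to tool coordinates, whose origin is the TCP and whose axes are the flange's). Camera axes: x right, y down, z forward; pixel columns grow to the right and rows downward; lengths in m; the calibration is good to about 2 mm. A picture is of the moment at which its call begins: read the wrist's pose just before it. There is no depth.
- env.finish_job(): hands the job in; it is judged then, once.
The state is a dict: "time_s": time; "joint_pos": joint angles; "qd": joint speeds; "tau": joint torques, N m; "tcp_pos": TCP position; "eef_rot": TCP orientation; "wrist_force": force on the tool from outside, world axes, zero at the start; "torque": the same for the moment, N m; "gripper_width": finger opening in m; "grip_force": force on a finger pad.
Only numpy, scipy, OpenCV 4.12 (cv2) and the standard library are available. Lean on these libraries where they do the work, as an engineer would, in place of code of your own. Each camera call takes 0.05 s, during which the arm holds its last target. There are 200 camera calls.

## Working session

There is one attempt and no reset: what is moved stays moved. The work goes in short steps, Python scripts to look and compute and a tool call to move; the robot and the scene stay as the last step left them, time stands still between calls to the robot, and variables do not carry over. Pictures are saved under pics/ and viewed, at most 10 in all, crops included, and the job is handed in when it is done.

Besides the shell and the picture viewer there is one more tool, called after ">>>" as name(argument=value, ...), one argument or row to a line, values as JSON. carry_out: Moves the arm, as the interface text tells. Its arguments: {"type":"object","properties":{"motion":{"type":"array"},"grip":{"type":"number"}},"required":["motion"]}

```bash
ls; mkdir -p pics
cat > h.py <<'E'
import numpy as np, cv2
from rig import env
def cap(n,f=None):
    s=env.sense(); c=env.capture(n)
    if f: cv2.imwrite('pics/'+f,cv2.cvtColor(c['img'],cv2.COLOR_RGB2BGR))
    return s,c
E
python3 - <<'E'
from h import *
for n in ('scene','side'):
    s,c=cap(n,n+'0.png'); E=c['extrinsics']; print(n,c['intrinsics'].tolist(),np.round(-E[:3,:3].T@E[:3,3],3),np.round(E[2,:3],2))
s,c=cap('wrist','wrist0.png'); print(c['T_tool_cam'].round(4).tolist(),c['intrinsics'].tolist()); print(s)
E
```

```text
pics
scene [[495.7644785120823, 0.0, 321.2606232585086], [0.0, 495.7644785120823, 234.05542034123698], [0.0, 0.0, 1.0]] [ 0.009 -1.241  0.77 ] [ 0.38  0.8  -0.46]
side [[454.93963961034683, 0.0, 323.2597379687711], [0.0, 454.93963961034683, 240.85626673900475], [0.0, 0.0, 1.0]] [ 0.273 -0.817  0.716] [ 0.29  0.74 -0.61]
[[-0.0006, -0.9655, -0.2604, 0.0744], [1.0, -0.0006, -0.0, 0.0003], [-0.0001, -0.2604, 0.9655, -0.0808], [0.0, 0.0, 0.0, 1.0]] [[363.475009876204, 0.0, 315.25130688997115], [0.0, 363.475009876204, 241.73606998708746], [0.0, 0.0, 1.0]]
{'time_s': 0.1, 'joint_pos': array([-1.26510334e+00,  8.78677179e-02,  1.37204293e+00, -1.95397014e-05,
        1.68361539e+00, -1.03078649e-01]), 'qd': array([ 0.00033276, -0.0030003 , -0.00278541,  0.0009818 , -0.00051854,
        0.00222369]), 'tau': array([ 2.17719346e-03, -3.41253233e+01, -3.03302658e+01,  7.19848112e-02,
        3.04152304e-02, -9.35265689e-05]), 'tcp_pos': array([ 0.21852864, -0.5044034 ,  0.3016589 ]), 'eef_rot': array([-3.13966753e+00, -1.79621291e-04,  4.08769279e-01]), 'wrist_force': array([-0.06204636, -0.29325465,  0.54865477]), 'torque': array([-0.03658016, -0.01445468,  0.00012886]), 'grip_force': 0.0, 'gripper_width': 0.09379212640381751}
```

View pics/scene0.png

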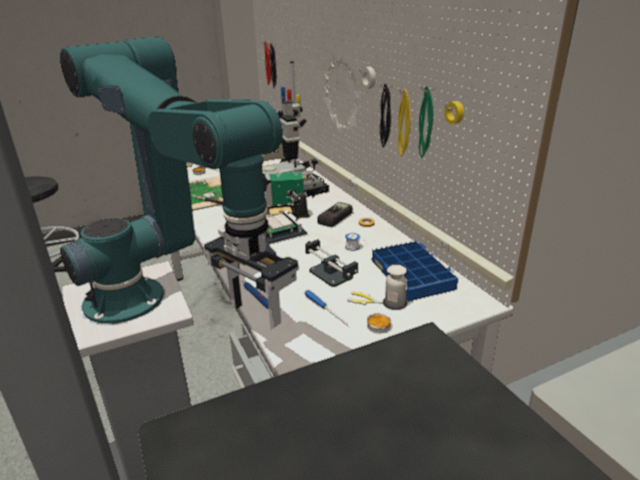

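View pics/side0.png

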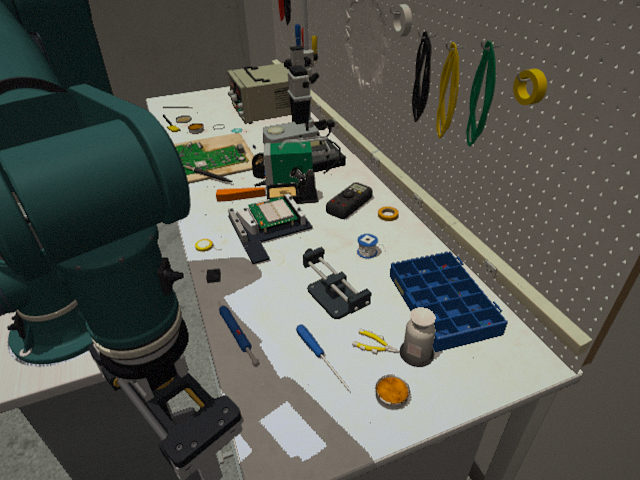

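Side view: the orange wedge is at (242,194), the fixture with the green board at about (272,218) and its tongue tip at about (258,258). There are two blue screwdrivers, at (238,335) and (322,355). Next I ray-cast these onto planes.

```bash
cat >> h.py <<'E'
def ray(c,uv,z):
    K=c['intrinsics']; uv=np.atleast_2d(np.array(uv,float))
    d=np.c_[uv,np.ones(len(uv))]@np.linalg.inv(K).T
    if 'extrinsics' in c: T=np.linalg.inv(c['extrinsics'])
    else: T=c['T']
    d=d@T[:3,:3].T; o=T[:3,3]
    return o+d*((z-o[2])/d[:,2])[:,None]
from scipy.spatial.transform import Rotation as Ro
def toolT(s):
    T=np.eye(4);T[:3,:3]=Ro.from_euler('xyz',s['eef_rot']).as_matrix();T[:3,3]=s['tcp_pos'];return T
def wcap(f=None):
    s,c=cap('wrist',f); c['T']=toolT(s)@c['T_tool_cam']; return s,c
E
python3 - <<'E'
from h import *
s,c=cap('side'); im=c['img']
for nm,uv,z in [('tongue tip L/R',[(250,261),(268,259)],.012),('plate',[(229,212),(312,228)],.012),('wedge ends',[(217,195),(266,193)],.02),('sdA',[(222,308),(257,363)],.01),('sdB',[(300,327),(349,390)],.008),('tin?',[(204,244),(368,245),(393,390)],.02)]:
    print(nm,ray(c,uv,z).round(3).tolist())
cv2.imwrite('pics/crop.png',cv2.cvtColor(cv2.resize(im[160:380,190:410],(800,600)[:1]*0 or (600,600),interpolation=cv2.INTER_CUBIC),cv2.COLOR_RGB2BGR))
E
```

```text
tongue tip L/R [[0.412, 0.036, 0.012], [0.454, 0.026, 0.012]]
plate [[0.413, 0.267, 0.012], [0.598, 0.103, 0.012]]
wedge ends [[0.398, 0.357, 0.02], [0.533, 0.31, 0.02]]
sdA [[0.317, -0.092, 0.01], [0.348, -0.261, 0.01]]
sdB [[0.454, -0.206, 0.008], [0.485, -0.381, 0.008]]
tin? [[0.321, 0.137, 0.02], [0.696, -0.03, 0.02], [0.552, -0.418, 0.02]]
```

View pics/crop.png

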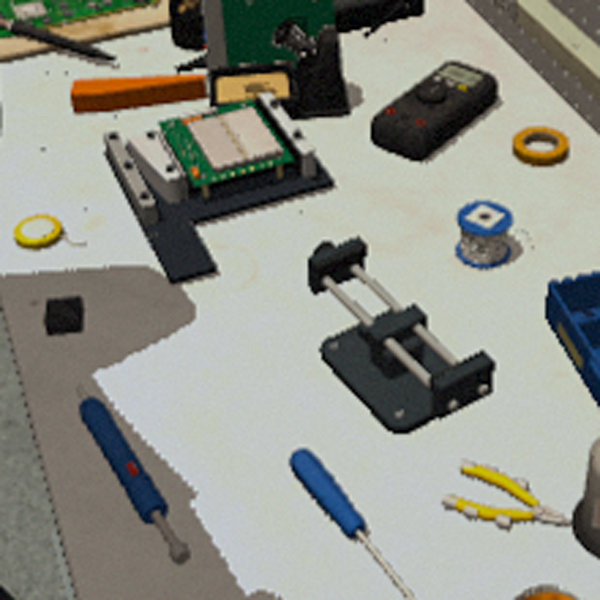

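The crop shows screwdriver B with its butt at about (300,327) in full-image pixels and its blade toward the camera; its length comes out at 178 mm, as it should. The fixture lies with +y about along world +y and the wedge lies behind it at about (0.46, 0.33). I'll move above the wedge and look.

>>> carry_out(
  motion=[
    [[0.257,-0.316,0],0],
    [[0.257,-0.316,0],0],
    [[0.257,-0.316,0],0],
    [[0.257,-0.316,0],0],
    [[0.257,-0.316,0],0],
    [[0.257,-0.316,0],0],
    [[0.257,-0.316,0],0],
    [[0.257,-0.316,0],0],
    [[0.257,-0.316,0],0],
    [[0.257,-0.316,0],0],
  ],
)

```text
time_s: 1.03
tcp_pos: [0.3287, -0.11, 0.3028]
eef_rot: [3.141, -0.001, 0.41]
wrist_force: [0.0, -0.5, 0.0]
gripper_width: 0.0943
grip_force: 0.0
```

>>> carry_out(
  motion=[
    [[0.257,-0.316,0],0],
    [[0.257,-0.316,0],0],
    [[0.257,-0.316,0],0],
    [[0.257,-0.316,0],0],
    [[0.257,-0.316,0],0],
    [[0.257,-0.316,0],0],
    [[0.257,-0.316,0],0],
    [[0.257,-0.316,0],0],
    [[0.257,-0.316,0],0],
    [[0.257,-0.316,0],0],
  ],
)

```text
time_s: 1.87
tcp_pos: [0.439, 0.2826, 0.3021]
eef_rot: [-3.141, 0.0, 0.411]
wrist_force: [0.0, -0.1, -0.4]
gripper_width: 0.094
grip_force: 0.0
```

Run:
```python
from h import *
s,c=wcap('w1.png'); print(s['tcp_pos'],s['eef_rot'],s['joint_pos'],s['time_s'])
hsv=cv2.cvtColor(c['img'],cv2.COLOR_RGB2HSV)
m=cv2.inRange(hsv,(5,150,60),(18,255,255)); n,l,st,ce=cv2.connectedComponentsWithStats(m)
for i in np.argsort(-st[1:,4])[:3]+1:
    cn=cv2.findContours((l==i).astype(np.uint8),0,2)[0][0]; ap=cv2.approxPolyDP(cn,4,True)[:,0]
    print(st[i],ap.tolist(),ray(c,ap,.026).round(3).tolist())
```

```text
[0.43897471 0.28261609 0.30209448] [-3.14115593e+00  2.98610620e-04  4.10846581e-01] [4.63165094e-01 2.51528612e-02 1.43703051e+00 4.54433745e-04
 1.67968463e+00 1.62316423e+00] 1.8667
[ 216  111   99  126 3185] [[310, 111], [216, 218], [235, 236], [260, 211], [314, 120]] [[0.532, 0.328, 0.026], [0.402, 0.375, 0.026], [0.392, 0.351, 0.026], [0.426, 0.337, 0.026], [0.526, 0.322, 0.026]]
[ 69   0  30 133 568] [[69, 0], [95, 13], [76, 132], [98, 11]] [[0.532, 0.555, 0.026], [0.531, 0.532, 0.026], [0.427, 0.523, 0.026], [0.534, 0.53, 0.026]]
[ 64 140  11  41 172] [[73, 140], [64, 180]] [[0.419, 0.524, 0.026], [0.379, 0.523, 0.026]]
```

View pics/w1.png

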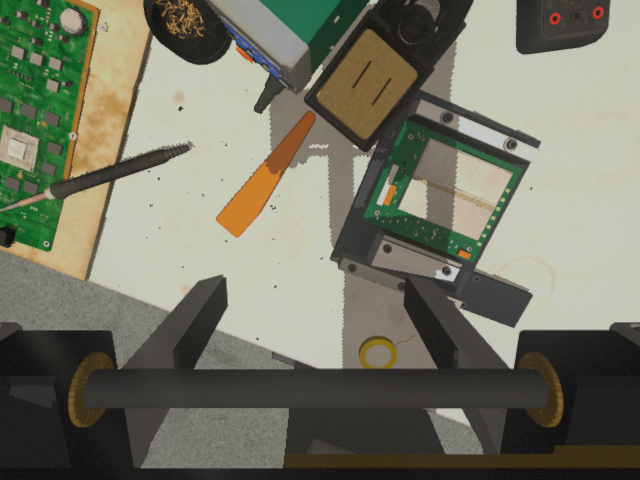

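The wrist view shows the wedge with its butt at about (226,227) and nose at about (312,115), sloping side toward the fixture, so it lies the right way up. The tongue tip is at (532,292)–(513,327) and the plate corner at (540,143). Next I work out the fixture pose and the grasp.

```bash
cat >> h.py <<'E'
def mv(s,x,y,z,yaw):
    "tool shift and turn to TCP target (tool down)"
    d=toolT(s)[:3,:3].T@(np.array([x,y,z])-s['tcp_pos']); t=-np.degrees(yaw-s['eef_rot'][2])
    print('MOVE',d.round(4).tolist(),round((t+180)%360-180,2))
E
python3 - <<'E'
from h import *
s,c=wcap()
names=['tongueR','tongueL','plate(95,-75)','plate(95,75)','plate(-95,75)','iron tip']
P=ray(c,[(532,292),(514,327),(540,143),(419,92),(332,259),(190,146)],.012)
for n,p in zip(names,P): print(n,p.round(3))
# fit rigid pose
M=np.array([[-51,-150],[-95,-150],[95,-75],[-95,75]])/1e3; Q=P[[0,1,2,4],:2]
A=M-M.mean(0);B=Q-Q.mean(0);th=np.arctan2((A[:,0]*B[:,1]-A[:,1]*B[:,0]).sum(),(A*B).sum())
R=np.array([[np.cos(th),-np.sin(th)],[np.sin(th),np.cos(th)]]);o=Q.mean(0)-R@M.mean(0)
print('fix',o,np.degrees(th),(M@R.T+o-Q).round(4).tolist())
mv(s,.412,.3575,.16,-.254)
img=c['img'];cv2.imwrite('pics/w1c.png',cv2.cvtColor(cv2.resize(img[80:340,320:560],(720,780)[:2] if 0 else (552,598),interpolation=cv2.INTER_CUBIC),cv2.COLOR_RGB2BGR))
E
```

```text
tongueR [0.46  0.038 0.012]
tongueL [0.416 0.033 0.012]
plate(95,-75) [0.597 0.116 0.012]
plate(95,75) [0.591 0.246 0.012]
plate(-95,75) [0.406 0.253 0.012]
iron tip [0.456 0.429 0.012]
fix [0.50257707 0.18667233] 2.7021158531929026 [[-0.0011, -0.0033], [-0.0009, -0.0009], [0.0041, 0.0003], [-0.0021, 0.0039]]
MOVE [0.003, -0.0757, 0.1414] 38.29
```

View pics/w1c.png

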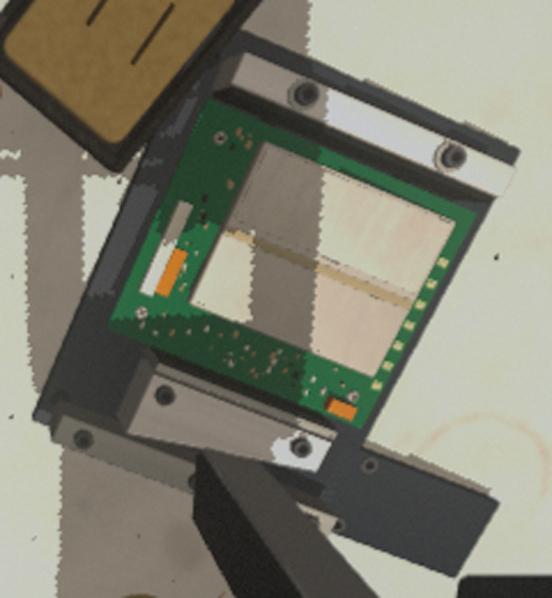

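The fixture is seen clearly; its pose is good to about 4 mm for now. I'm moving to above the wedge butt.

>>> carry_out(
  motion=[
    [[0.003,-0.076,0.141],38],
    [[0.003,-0.076,0.141],38],
    [[0.003,-0.076,0.141],38],
    [[0.003,-0.076,0.141],38],
    [[0.003,-0.076,0.141],38],
    [[0.003,-0.076,0.141],38],
    [[0.003,-0.076,0.141],38],
    [[0.003,-0.076,0.141],38],
  ],
  grip=0.4,
)

```text
time_s: 2.63
tcp_pos: [0.4117, 0.3497, 0.1618]
eef_rot: [3.141, -0.0, -0.254]
wrist_force: [0.4, -0.3, 0.3]
gripper_width: 0.0659
grip_force: 0.0
```

Run:
```python
from h import *
s,c=wcap('w2.png'); print(s['tcp_pos'],s['eef_rot'],s['joint_pos'][[0,5]],s['gripper_width'])
hsv=cv2.cvtColor(c['img'],cv2.COLOR_RGB2HSV)
m=cv2.inRange(hsv,(5,150,60),(18,255,255)); n,l,st,ce=cv2.connectedComponentsWithStats(m)
for i in np.argsort(-st[1:,4])[:2]+1:
    cn=cv2.findContours((l==i).astype(np.uint8),0,2)[0][0]; ap=cv2.approxPolyDP(cn,5,True)[:,0]
    print(st[i],ap.tolist(),ray(c,ap,.026).round(3).tolist())
mv(s,.412,.3575,.101,-.254)
```

```text
[0.41171812 0.34973486 0.16183287] [ 3.14130890e+00 -2.73341498e-04 -2.53846242e-01] [0.59939429 2.42410287] 0.0658548729297287
[ 280   53   48  243 8289] [[295, 53], [280, 290], [322, 295], [327, 237], [306, 54]] [[0.533, 0.329, 0.026], [0.402, 0.375, 0.026], [0.392, 0.349, 0.026], [0.429, 0.337, 0.026], [0.531, 0.323, 0.026]]
[492  56  16  42 418] [[501, 56], [492, 59], [498, 97], [507, 94]] [[0.503, 0.221, 0.026], [0.503, 0.226, 0.026], [0.483, 0.225, 0.026], [0.483, 0.22, 0.026]]
MOVE [-0.0017, -0.0076, 0.0608] 0.01
```

View pics/w2.png

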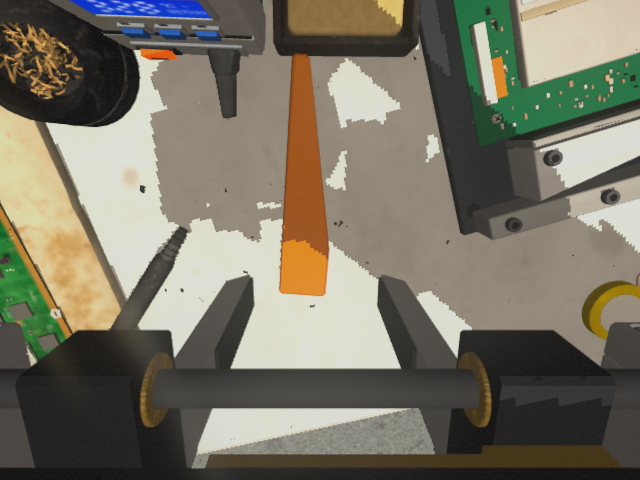

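The wedge butt is at (301,292) between the open fingers, and the iron at (150,280) is well clear. I'm descending and gripping.

>>> carry_out(
  motion=[
    [[-0.002,-0.008,0.03],5],
    [[-0.002,-0.008,0.05],5],
    [[-0.002,-0.008,0.06],5],
    [[-0.002,-0.008,0.0605],5],
  ],
)

```text
time_s: 3.02
tcp_pos: [0.4106, 0.3574, 0.0988]
eef_rot: [3.137, 0.003, -0.341]
wrist_force: [0.3, -0.7, 0.1]
gripper_width: 0.0659
grip_force: 0.0
```

>>> carry_out(
  motion=[
    [[0,0,0],0],
    [[0,0,0],0],
    [[0,0,0],0],
    [[0,0,0],0],
    [[0,0,0],0],
    [[0,0,0],0],
  ],
  grip=-1,
)

```text
time_s: 3.52
tcp_pos: [0.4119, 0.3588, 0.1019]
eef_rot: [-3.141, -0.001, -0.342]
wrist_force: [0.1, -1.1, 3.8]
gripper_width: 0.03
grip_force: 30.1
```

Gripped at 30 mm. Now I lift, move away, and then turn over the tongue.

>>> carry_out(
  motion=[
    [[0,0,-0.04],0],
    [[0,0,-0.08],0],
    [[0,0,-0.12],0],
    [[0.015,0.03,-0.14],0],
    [[0.03,0.065,-0.14],0],
    [[0.05,0.1,-0.14],-4],
    [[0.068,0.135,-0.14],-11],
    [[0.085,0.17,-0.14],-18],
    [[0.1,0.205,-0.14],-25],
    [[0.115,0.24,-0.14],-32],
  ],
)

```text
time_s: 4.35
tcp_pos: [0.4388, 0.104, 0.2411]
eef_rot: [3.141, 0.0, 0.165]
wrist_force: [0.5, 0.0, -1.0]
gripper_width: 0.0296
grip_force: 30.0
```

Run:
```python
from h import *
s=env.sense(); print(s['tcp_pos'],s['eef_rot'],s['gripper_width'],s['joint_pos'])
mv(s,.4485,.007,.20,1.618)
```

```text
[0.43876966 0.10401084 0.2410832 ] [3.14142367e+00 7.67282470e-05 1.64975328e-01] 0.02959875621267919 [ 1.07002371e-01 -1.15443388e-01  1.69303347e+00 -1.73150962e-04
  1.56406938e+00  1.51282453e+00]
MOVE [-0.0063, 0.0973, 0.0411] -83.25
```

>>> carry_out(
  motion=[
    [[-0.01,0.03,0],-7],
    [[-0.01,0.06,0],-14],
    [[-0.01,0.087,0],-21],
    [[-0.01,0.087,0.01],-28],
    [[-0.01,0.087,0.02],-35],
    [[-0.01,0.087,0.03],-42],
    [[-0.01,0.087,0.042],-49],
    [[-0.01,0.087,0.042],-56],
    [[-0.01,0.087,0.042],-63],
    [[-0.01,0.087,0.042],-70],
  ],
)

```text
time_s: 5.18
tcp_pos: [0.4427, 0.0182, 0.1986]
eef_rot: [-3.14, 0.0, 1.387]
wrist_force: [-0.2, 0.3, -0.6]
gripper_width: 0.0299
grip_force: 30.0
```

>>> carry_out(
  motion=[
    [[0,0,0],-7],
    [[0,0,0],-10.3],
    [[0,0,0],-10.3],
    [[0,0,0],-10.3],
  ],
)

```text
time_s: 5.52
tcp_pos: [0.443, 0.0182, 0.199]
eef_rot: [-3.141, 0.0, 1.559]
wrist_force: [0.6, -0.1, -0.6]
gripper_width: 0.0295
grip_force: 30.0
```

Run:
```python
from h import *
s,c=wcap('w3.png'); print(s['tcp_pos'],s['eef_rot'],s['joint_pos'],s['gripper_width'])
```

```text
[0.44295386 0.01822969 0.19904477] [-3.14130225e+00  1.63183394e-04  1.55937840e+00] [-8.67818558e-02 -1.08384715e-01  1.77178437e+00 -1.85375223e-04
  1.47847029e+00 -7.53467887e-02] 0.02953175369078599
```

View pics/w3.png

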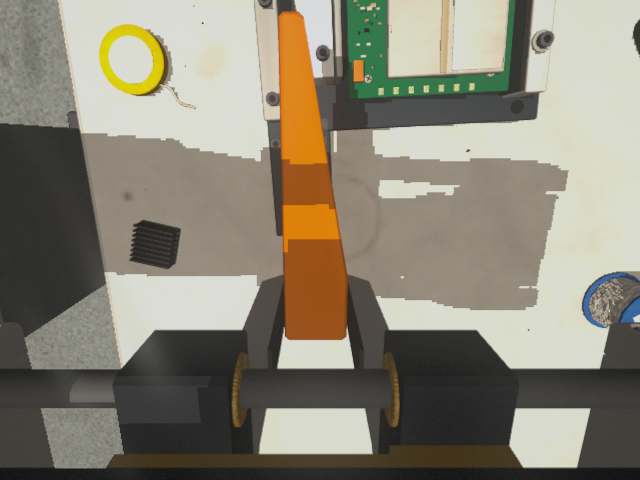

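The wrist view shows the wedge held straight with its nose at (290,14) over the bar and jaw. The plate's front right corner is at about (538,119) and the tongue's left tip corner at about (277,235). I'll extract those edges numerically.

Run:
```python
from h import *
s,c=wcap(); g=cv2.cvtColor(c['img'],cv2.COLOR_RGB2GRAY).astype(int)
# plate front edge: bottom boundary of dark
pts=[]
for u in range(400,530,5):
    col=g[100:145,u]; d=np.diff(col); k=np.argmax(d); pts.append((u,100.5+k))
P=ray(c,pts,.012); f=np.polyfit(P[:,0],P[:,1],1); print('front edge ang',np.degrees(np.arctan(f[0])),'rms',np.std(P[:,1]-np.polyval(f,P[:,0])), P[0].round(4),P[-1].round(4))
# right edge
pr=[(525.5+np.argmax(np.diff(g[v,525:552])),v) for v in range(98,116,3)]; print(ray(c,pr,.012).round(4).tolist())
# tongue left edge & bar left edge
pl=[(262.5+np.argmin(np.diff(g[v,262:284])),v) for v in range(150,234,7)]
L=ray(c,pl,.012); print('tongue left',L.round(4).tolist())
pb=[(250.5+np.argmax(abs(np.diff(g[v,250:272]))),v) for v in range(20,120,12)]; print('bar left',pb,ray(c,pb,.036).round(4).tolist())
print('tip rows',g[226:246,279:283:3].T.tolist(), ray(c,[(279,236)],.012))
print('bar inner @row118..',[g[v,262:286].tolist() for v in (108,116)]); print(g[112:130,266].tolist())
```

```text
front edge ang 2.056086749012659 rms 0.0004367211768168494 [0.5026 0.1041 0.012 ] [0.5898 0.1077 0.012 ]
[[0.5972, 0.1217, 0.012], [0.5968, 0.1197, 0.012], [0.5971, 0.1178, 0.012], [0.5974, 0.1158, 0.012], [0.5976, 0.1139, 0.012], [0.5972, 0.1119, 0.012]]
tongue left [[0.4101, 0.0891, 0.012], [0.4099, 0.0843, 0.012], [0.4104, 0.0793, 0.012], [0.4102, 0.0744, 0.012], [0.4107, 0.0693, 0.012], [0.4112, 0.0643, 0.012], [0.411, 0.0591, 0.012], [0.4115, 0.054, 0.012], [0.4113, 0.0487, 0.012], [0.4118, 0.0435, 0.012], [0.4124, 0.0381, 0.012], [0.4122, 0.0327, 0.012]]
bar left [(np.float64(254.5), 20), (np.float64(255.5), 32), (np.float64(256.5), 44), (np.float64(257.5), 56), (np.float64(258.5), 68), (np.float64(259.5), 80), (np.float64(260.5), 92), (np.float64(268.5), 104), (np.float64(264.5), 116)] [[0.4075, 0.1648, 0.036], [0.4078, 0.1584, 0.036], [0.408, 0.1519, 0.036], [0.4083, 0.1452, 0.036], [0.4085, 0.1385, 0.036], [0.4088, 0.1317, 0.036], [0.409, 0.1247, 0.036], [0.4137, 0.1176, 0.036], [0.4109, 0.1105, 0.036]]
tip rows [[58, 59, 60, 61, 59, 61, 60, 59, 60, 68, 126, 137, 137, 139, 138, 138, 137, 139, 136, 136], [77, 75, 77, 76, 75, 74, 73, 76, 72, 89, 121, 129, 130, 131, 130, 131, 130, 128, 130, 128]] [[0.41454048 0.02569273 0.012     ]]
bar inner @row118.. [[210, 170, 203, 208, 207, 206, 204, 203, 202, 205, 205, 205, 205, 205, 206, 207, 207, 192, 106, 134, 140, 143, 147, 148], [217, 204, 181, 209, 208, 207, 207, 205, 205, 204, 204, 205, 206, 205, 204, 206, 207, 192, 118, 127, 141, 144, 146, 148]]
[208, 208, 208, 209, 208, 208, 209, 175, 111, 187, 206, 204, 208, 211, 211, 216, 218, 218]
```

```bash
cat >> h.py <<'E'
TH=.036; EX=np.array([np.cos(TH),np.sin(TH)]); EY=np.array([-np.sin(TH),np.cos(TH)]); C=np.array([.5078,.161])
def fx(p): p=np.atleast_2d(p)[:,:2]; return np.c_[p@EX-C[0],p@EY-C[1]]
def wd(x,y): return (x+C[0])*EX+(y+C[1])*EY
def wedge(c,ztop):
    hsv=cv2.cvtColor(c['img'],cv2.COLOR_RGB2HSV); m=cv2.inRange(hsv,(5,140,50),(18,255,255))
    n,l,st,ce=cv2.connectedComponentsWithStats(m); i=np.argmax(st[1:,4])+1
    cn=cv2.findContours((l==i).astype(np.uint8),0,2)[0][0]; ap=cv2.approxPolyDP(cn,4,True)[:,0]
    w=ray(c,ap,ztop); return ap,w,(fx(w)*1e3).round(1)
E
python3 - <<'E'
from h import *
s,c=wcap(); ap,w,f=wedge(c,s['tcp_pos'][2]-.102+.026); print(np.c_[ap,f]); print((fx(s['tcp_pos'])*1e3).round(1), s['tcp_pos'])
E
```

```text
[[ 283.    11.   -71.7  -34.6]
 [ 278.    29.   -74.1  -40.6]
 [ 285.   335.   -80.5 -171.8]
 [ 340.   339.   -54.2 -175.2]
 [ 345.   336.   -51.7 -173.7]
 [ 347.   276.   -50.  -143.2]
 [ 302.    17.   -64.6  -37. ]]
[[ -64.4 -158.8]] [0.44303287 0.01820414 0.19914155]
```

Run:
```python
from h import *
s=env.sense(); p=wd(-.0625,-.175); mv(s,p[0],p[1],.117,1.607)
```

```text
MOVE [-0.0161, 0.0027, 0.0822] -2.69
```

>>> carry_out(
  motion=[
    [[-0.016,0.0027,0.0],-2.7],
    [[-0.016,0.0027,0.03],-2.7],
    [[-0.016,0.0027,0.055],-2.7],
    [[-0.016,0.0027,0.072],-2.7],
    [[-0.016,0.0027,0.082],-2.7],
    [[-0.016,0.0027,0.082],-2.7],
    [[-0.016,0.0027,0.082],-2.7],
  ],
)

```text
time_s: 6.25
tcp_pos: [0.4458, 0.0022, 0.1174]
eef_rot: [-3.142, -0.0, 1.608]
wrist_force: [0.2, -0.6, -0.2]
gripper_width: 0.0299
grip_force: 30.0
```

Run:
```python
from h import *
s,c=wcap('w4.png'); ap,w,f=wedge(c,s['tcp_pos'][2]-.102+.026); print(np.c_[ap,f]); print((fx(s['tcp_pos'])*1e3).round(1), s['tcp_pos'],s['eef_rot'],s['wrist_force'])
p=wd(-.0625,-.155); mv(s,p[0],p[1],.1155,1.607)
cv2.imwrite('pics/w4c.png',cv2.cvtColor(cv2.resize(c['img'][0:300,220:420],(400,600)),cv2.COLOR_RGB2BGR))
```

```text
[[ 282.    11.   -75.8  -51.1]
 [ 277.    17.   -77.8  -53.1]
 [ 285.   336.   -77.6 -189.2]
 [ 342.   339.   -50.2 -190.8]
 [ 347.   276.   -48.6 -158.5]
 [ 304.    20.   -67.5  -54.2]
 [ 298.    11.   -69.7  -51.1]]
[[ -62.2 -174.9]] [0.44584391 0.00219693 0.11744285] [-3.14152685e+00 -1.32062330e-06  1.60784406e+00] [ 0.20673592 -0.55946218 -0.16386046]
MOVE [0.0199, -0.0003, 0.0019] 0.05
```

View pics/w4c.png

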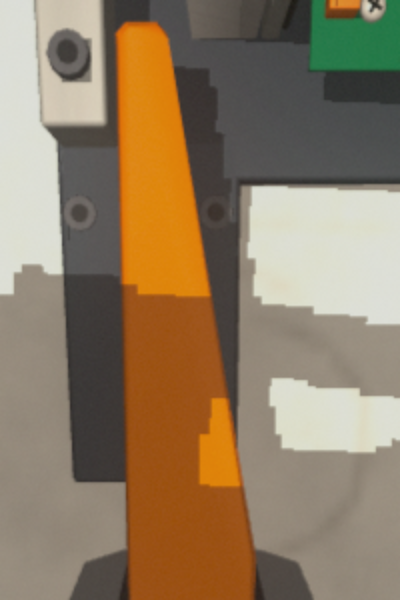

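The crop shows the nose in line with the channel, about 3 mm clear of the bar and in front of the jaw. I'll slide it in 21 mm, lower it and release.

>>> carry_out(
  motion=[
    [[0.007,0,0],0],
    [[0.014,0,0],0],
    [[0.021,0,0],0],
    [[0.021,0,0.002],0],
    [[0.021,0,0.0025],0],
    [[0.021,0,0.0025],0],
  ],
)

```text
time_s: 6.8
tcp_pos: [0.4447, 0.0234, 0.1145]
eef_rot: [-3.141, 0.0, 1.609]
wrist_force: [0.2, -0.9, -0.5]
gripper_width: 0.0298
grip_force: 30.0
```

>>> carry_out(
  motion=[
    [[0,0,0],0],
    [[0,0,0],0],
    [[0,0,0],0],
    [[0,0,0],0],
  ],
  grip=0.1,
)

```text
time_s: 7.13
tcp_pos: [0.4451, 0.023, 0.1149]
eef_rot: [3.141, 0.0, 1.608]
wrist_force: [0.9, 0.4, -0.2]
gripper_width: 0.0507
grip_force: 0.0
```

>>> carry_out(
  motion=[
    [[0,0,-0.03],0],
    [[0,0,-0.07],0],
    [[0,0,-0.1],0],
    [[0,0,-0.1],0],
    [[0,0,-0.1],0],
  ],
)

```text
time_s: 7.55
tcp_pos: [0.446, 0.023, 0.2171]
eef_rot: [3.136, 0.001, 1.608]
wrist_force: [-0.5, 0.1, -0.0]
gripper_width: 0.0517
grip_force: 0.0
```

Run:
```python
from h import *
s,c=wcap('w5.png'); ap,w,f=wedge(c,.038); print(np.c_[ap,f]); print((fx(s['tcp_pos'])*1e3).round(1), s['tcp_pos'],s['eef_rot'],s['joint_pos'])
# screwdriver from side camera: blue mask
s2,d=cap('side'); hsv=cv2.cvtColor(d['img'],cv2.COLOR_RGB2HSV); m=cv2.inRange(hsv,(100,120,50),(122,255,255)); n,l,st,ce=cv2.connectedComponentsWithStats(m)
for i in range(1,n):
    if st[i,4]>150 and st[i,1]>280:
        cn=cv2.findContours((l==i).astype(np.uint8),0,2)[0][0]; r=cv2.minAreaRect(cn); b=cv2.boxPoints(r); print(st[i],b.round().tolist(),ray(d,b,.0105).round(3).tolist())
```

```text
[[ 292.    66.   -76.5  -30.2]
 [ 293.   265.   -78.  -167.5]
 [ 329.   268.   -50.9 -169.9]
 [ 332.   229.   -49.  -139.7]
 [ 303.    67.   -69.3  -30.8]]
[[ -61.2 -154.1]] [0.44603855 0.02299641 0.21708895] [3.13608296e+00 7.05997768e-04 1.60787415e+00] [-7.55096221e-02 -1.15782274e-01  1.74168175e+00 -8.26592136e-05
  1.51013904e+00 -1.12584604e-01]
[219 306  32  45 399] [[217.0, 309.0], [225.0, 304.0], [250.0, 345.0], [242.0, 350.0]] [[0.305, -0.092, 0.01], [0.325, -0.083, 0.01], [0.348, -0.214, 0.01], [0.329, -0.22, 0.01]]
[297 325  26  31 298] [[295.0, 328.0], [302.0, 323.0], [323.0, 351.0], [316.0, 357.0]] [[0.442, -0.207, 0.01], [0.461, -0.199, 0.01], [0.474, -0.284, 0.01], [0.456, -0.291, 0.01]]
```

The wedge lies in the channel with its nose at about y = −30 mm, straight and released. Now to the screwdriver.

>>> carry_out(
  motion=[
    [[-0.273,0.003,0],-6.9],
    [[-0.273,0.003,0],-6.9],
    [[-0.273,0.003,0],-6.9],
    [[-0.273,0.003,0],-6.9],
    [[-0.273,0.003,0],-6.9],
    [[-0.273,0.003,0],-6.9],
    [[-0.273,0.003,0],-6.9],
    [[-0.273,0.003,0.03],-6.9],
    [[-0.273,0.003,0.03],-6.9],
    [[-0.273,0.003,0.03],-6.9],
  ],
  grip=0.1,
)

```text
time_s: 8.48
tcp_pos: [0.4561, -0.2484, 0.1808]
eef_rot: [-3.135, -0.007, 1.728]
wrist_force: [-0.1, 0.3, -0.3]
gripper_width: 0.0518
grip_force: 0.0
```

```bash
cat >> h.py <<'E'
def driver(c,z=.0105):
    hsv=cv2.cvtColor(c['img'],cv2.COLOR_RGB2HSV); m=cv2.inRange(hsv,(98,110,40),(124,255,255)); n,l,st,ce=cv2.connectedComponentsWithStats(m)
    out=[]
    for i in np.argsort(-st[1:,4])[:3]+1:
        cn=cv2.findContours((l==i).astype(np.uint8),0,2)[0][0]; b=cv2.boxPoints(cv2.minAreaRect(cn)); out.append((st[i].tolist(),b.round(),ray(c,b,z)))
    return out
E
python3 - <<'E'
from h import *
s,c=wcap('w6.png'); print(s['tcp_pos'],s['eef_rot'],s['joint_pos'][[0,5]])
for a,b,w in driver(c): print(a,b.tolist(),w[:,:2].round(4).tolist())
E
```

```text
[ 0.45614521 -0.2484276   0.18081018] [-3.13517504 -0.00657202  1.72779079] [-0.60803872 -0.76509235]
[111, 0, 54, 193, 5745] [[111.0, 0.0], [146.0, -5.0], [172.0, 190.0], [137.0, 195.0]] [[0.3055, -0.1092], [0.3267, -0.1034], [0.3491, -0.2196], [0.3252, -0.2267]]
[575, 243, 65, 126, 2479] [[575.0, 368.0], [638.0, 243.0], [671.0, 259.0], [607.0, 384.0]] [[0.6689, -0.3092], [0.6798, -0.2049], [0.7072, -0.213], [0.6989, -0.3193]]
[312, 213, 17, 67, 325] [[311.0, 213.0], [326.0, 212.0], [329.0, 278.0], [314.0, 279.0]] [[0.4463, -0.2206], [0.4569, -0.2183], [0.4673, -0.2663], [0.4562, -0.2687]]
```

View pics/w6.png

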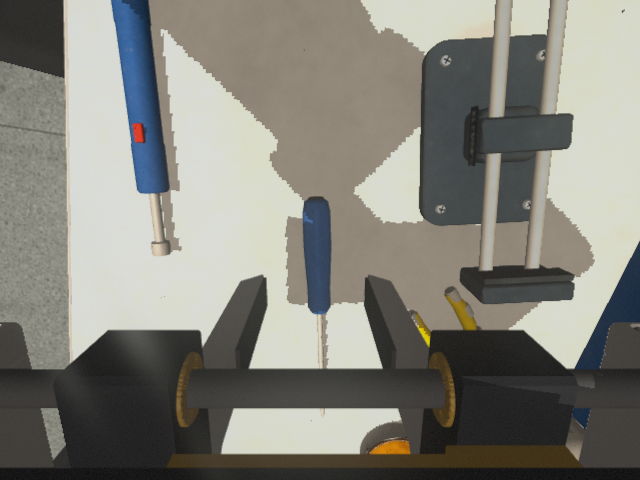

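The wrist view shows the driver handle from its butt at (316,198) to its front at (319,312), between the fingers. The cutters' handles are at (412,312) and (455,295), to the right.

Run:
```python
from h import *
s,c=wcap(); P=ray(c,[(316,199),(319,312)],.0105)[:,:2]; Q=ray(c,[(412,312),(450,292),(465,290)],.008)[:,:2]
u=P[0]-P[1]; print(P.round(4),np.linalg.norm(u),np.degrees(np.arctan2(u[1],u[0])),'cutters',Q.round(3).tolist())
u/=np.linalg.norm(u); g=P[0]-.048*u; print(g); yaw=np.arctan2(u[1],u[0])
mv(s,g[0],g[1],.101,yaw); n=np.array([u[1],-u[0]]); print('cutter offsets across/along from grasp',((Q-g)@n).round(3),((Q-g)@u).round(3))
```

```text
[[ 0.4499 -0.2108]
 [ 0.4657 -0.2955]] 0.08617439010295347 100.56323012178802 cutters [[0.536, -0.285], [0.561, -0.265], [0.572, -0.261]]
[ 0.45873919 -0.25797474]
MOVE [-0.0099, 0.0004, 0.0817] -1.51
cutter offsets across/along from grasp [0.071 0.099 0.11 ] [-0.041 -0.025 -0.024]
```

>>> carry_out(
  motion=[
    [[-0.01,0,0.03],-1.5],
    [[-0.01,0,0.06],-1.5],
    [[-0.01,0,0.075],-1.5],
    [[-0.01,0,0.081],-1.5],
    [[-0.01,0,0.081],-1.5],
    [[-0.01,0,0.081],-1.5],
  ],
)

```text
time_s: 9.08
tcp_pos: [0.4605, -0.2592, 0.1051]
eef_rot: [3.14, 0.002, 1.756]
wrist_force: [-0.6, -0.9, -0.5]
gripper_width: 0.0515
grip_force: 0.0
```

>>> carry_out(
  motion=[
    [[0,0,0],0],
    [[0,0,0],0],
    [[0,0,0],0],
    [[0,0,0],0],
    [[0,0,0],0],
  ],
  grip=-1,
)

```text
time_s: 9.5
tcp_pos: [0.4598, -0.2596, 0.1043]
eef_rot: [3.141, 0.001, 1.755]
wrist_force: [-0.2, 0.7, 0.0]
gripper_width: 0.0219
grip_force: 0.0
```

>>> carry_out(
  motion=[
    [[0,0,-0.03],0],
    [[0,0,-0.06],0],
    [[0,0,-0.08],0],
    [[0,0,-0.08],0],
    [[0,0,-0.08],0],
    [[0,0,-0.08],0],
  ],
)

```text
time_s: 10.0
tcp_pos: [0.4591, -0.259, 0.1824]
eef_rot: [-3.14, -0.001, 1.755]
wrist_force: [0.0, 0.0, -0.3]
gripper_width: 0.0203
grip_force: 30.0
```

Run:
```python
from h import *
s,c=wcap('w7.png'); print(s['tcp_pos'],s['eef_rot'],s['joint_pos'][[0,5]],s['gripper_width'],s['wrist_force'])
for a,b,w in driver(c,s['tcp_pos'][2]-.0905): print(a,b.tolist(),w[:,:2].round(4).tolist())
```

```text
[ 0.45906499 -0.25902763  0.18238926] [-3.14011536e+00 -1.43220981e-03  1.75470869e+00] [-0.62127022 -0.80517436] 0.020293591327467986 [ 0.009434    0.03113136 -0.26439234]
[116, 0, 47, 171, 5076] [[116.0, 0.0], [150.0, -3.0], [165.0, 169.0], [131.0, 172.0]] [[0.3525, -0.1438], [0.3662, -0.1402], [0.3778, -0.2092], [0.3625, -0.2135]]
[564, 229, 76, 140, 3646] [[563.0, 367.0], [638.0, 228.0], [677.0, 250.0], [603.0, 389.0]] [[0.5962, -0.2752], [0.6045, -0.1958], [0.6278, -0.2023], [0.6221, -0.2838]]
[299, 214, 36, 143, 3516] [[294.0, 355.0], [303.0, 213.0], [337.0, 215.0], [328.0, 357.0]] [[0.4528, -0.2943], [0.4441, -0.218], [0.4606, -0.216], [0.4711, -0.2922]]
```

The handle is held, but only about 3 mm from the fingertips. I'll set it back and regrip 4 mm deeper.

>>> carry_out(
  motion=[
    [[0,0,0.03],0],
    [[0,0,0.06],0],
    [[0,0,0.075],0],
    [[0,0,0.0795],0],
    [[0,0,0.0795],0],
    [[0,0,0.0795],0],
  ],
)

```text
time_s: 10.55
tcp_pos: [0.4587, -0.2587, 0.1022]
eef_rot: [-3.139, -0.003, 1.755]
wrist_force: [-0.3, 0.2, -0.4]
gripper_width: 0.0202
grip_force: 30.0
```

>>> carry_out(
  motion=[
    [[0,0,0],0],
    [[0,0,0],0],
    [[0,0,0],0],
    [[0,0,0.004],0],
    [[0,0,0.004],0],
    [[0,0,0.004],0],
  ],
  grip=-0.2,
)

```text
time_s: 11.05
tcp_pos: [0.4594, -0.2593, 0.0998]
eef_rot: [-3.141, -0.0, 1.755]
wrist_force: [-0.5, 0.2, 0.3]
gripper_width: 0.0375
grip_force: 0.0
```

>>> carry_out(
  motion=[
    [[0,0,0],0],
    [[0,0,0],0],
    [[0,0,0],0],
    [[0,0,0],0],
    [[0,0,0],0],
    [[0,0,0],0],
  ],
  grip=-1,
)

```text
time_s: 11.55
tcp_pos: [0.4597, -0.2594, 0.1003]
eef_rot: [3.141, 0.0, 1.755]
wrist_force: [0.5, 0.6, -0.0]
gripper_width: 0.0201
grip_force: 30.0
```

Run:
```python
from h import *
s=env.sense(); p=wd(-.064,-.235); print(p); mv(s,p[0],p[1],.16,1.607)
```

```text
[ 0.44617587 -0.0579787 ]
MOVE [0.2005, 0.0236, -0.0597] 8.46
```

>>> carry_out(
  motion=[
    [[0,0,-0.03],0],
    [[0,0,-0.06],0],
    [[0.04,0.005,-0.06],4],
    [[0.08,0.01,-0.06],8.5],
    [[0.12,0.015,-0.06],8.5],
    [[0.16,0.02,-0.06],8.5],
    [[0.19,0.0236,-0.06],8.5],
    [[0.2,0.0236,-0.06],8.5],
    [[0.2,0.0236,-0.06],8.5],
    [[0.2,0.0236,-0.06],8.5],
  ],
)

```text
time_s: 12.38
tcp_pos: [0.4464, -0.0587, 0.1603]
eef_rot: [3.141, 0.001, 1.608]
wrist_force: [0.2, -0.7, -0.9]
gripper_width: 0.0202
grip_force: 30.0
```

Run:
```python
from h import *
s,c=wcap(); print(s['tcp_pos'],s['eef_rot'],fx(s['tcp_pos'])*1e3)
ap,w,f=wedge(c,.038); print(np.c_[ap,f])
for a,b,w in driver(c,s['tcp_pos'][2]-.09): print(a,b.tolist(),(fx(w)*1e3).round(1).tolist())
_,d=cap('side')
A=cv2.resize(c['img'][120:370,200:440],(400,417)); B=cv2.resize(d['img'][180:310,200:325],(400,416),interpolation=cv2.INTER_CUBIC)
cv2.imwrite('pics/comp.png',cv2.cvtColor(np.hstack([A[:416],B]),cv2.COLOR_RGB2BGR))
```

```text
[ 0.44637634 -0.05872645  0.16029944] [3.14121151e+00 1.25816448e-03 1.60754952e+00] [[ -63.82657939 -235.75447239]]
[[ 288.     0.   -78.1  -93. ]
 [ 291.   159.   -78.  -169.1]
 [ 341.   162.   -50.7 -170.7]
 [ 345.    95.   -49.2 -136.5]
 [ 331.     1.   -57.   -93.4]]
[297, 197, 39, 163, 5350] [[297.0, 197.0], [335.0, 197.0], [335.0, 359.0], [297.0, 359.0]] [[-73.3, -185.2], [-55.4, -185.2], [-54.2, -271.8], [-74.5, -271.8]]
[112, 314, 33, 55, 625] [[103.0, 319.0], [118.0, 312.0], [144.0, 366.0], [130.0, 374.0]] [[-174.3, -248.6], [-166.2, -244.6], [-156.5, -276.4], [-164.9, -280.7]]
[635, 228, 5, 30, 92] [[635.0, 228.0], [639.0, 228.0], [639.0, 257.0], [635.0, 257.0]] [[89.2, -200.2], [91.1, -200.2], [94.5, -214.8], [92.6, -214.8]]
```

View pics/comp.png

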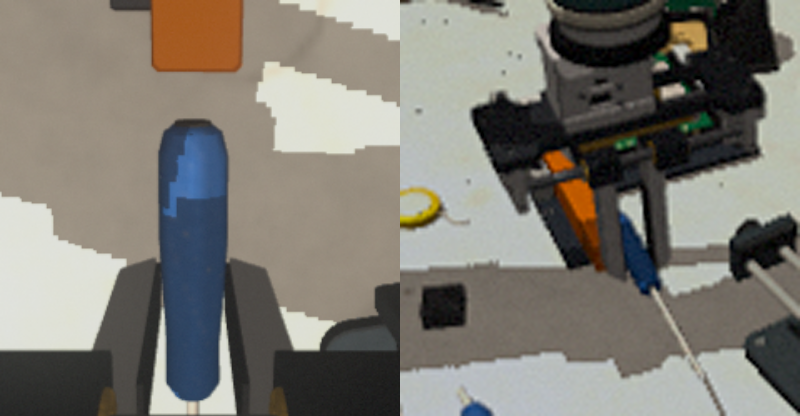

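The composite shows the driver's butt centred in front of the wedge butt and in line with it, with a gap of about 15 mm. I'm lowering to tapping height and advancing to the free zone.

>>> carry_out(
  motion=[
    [[0,0,0.02],0],
    [[0,0,0.04],0],
    [[0,0,0.0445],0],
    [[0,0,0.0445],0],
    [[0,0,0.0445],0],
  ],
)

```text
time_s: 12.9
tcp_pos: [0.4465, -0.0594, 0.1159]
eef_rot: [-3.141, 0.0, 1.605]
wrist_force: [0.2, -0.6, -0.9]
gripper_width: 0.02
grip_force: 30.0
```

>>> carry_out(
  motion=[
    [[0.005,0,0],0],
    [[0.01,0,0],0],
    [[0.014,0,0],0],
    [[0.017,0,0],0],
    [[0.02,0,0],0],
    [[0.023,0,0],0],
    [[0.026,0,0],0],
    [[0.03,0,0],0],
    [[0.034,0,0],0],
    [[0.034,0,0],0],
  ],
)

```text
time_s: 13.73
tcp_pos: [0.4449, -0.0237, 0.1156]
eef_rot: [-3.141, -0.001, 1.607]
wrist_force: [0.2, -0.7, -0.6]
gripper_width: 0.0203
grip_force: 30.0
```

>>> carry_out(
  motion=[
    [[0.004,0,0],0],
    [[0.008,0,0],0],
    [[0.008,0,0],0],
  ],
)

```text
time_s: 13.98
tcp_pos: [0.4446, -0.016, 0.1156]
eef_rot: [-3.141, 0.0, 1.607]
wrist_force: [-0.2, -0.1, -0.8]
gripper_width: 0.0204
grip_force: 30.0
```

>>> carry_out(
  motion=[
    [[0.003,0,0],0],
    [[0.006,0,0],0],
    [[0.006,0,0],0],
  ],
)

```text
time_s: 14.23
tcp_pos: [0.4444, -0.01, 0.1156]
eef_rot: [-3.141, -0.0, 1.607]
wrist_force: [-0.3, -0.1, -0.4]
gripper_width: 0.0203
grip_force: 30.0
```

Run:
```python
from h import *
s,c=wcap(); print(s['tcp_pos'],s['eef_rot'],fx(s['tcp_pos'])*1e3,s['wrist_force'])
ap,w,f=wedge(c,.038); print(np.c_[ap,f])
a,b,w=driver(c,s['tcp_pos'][2]-.09)[0]; print((fx(w)*1e3).round(1).tolist())
```

```text
[ 0.44444433 -0.01002951  0.11557792] [-3.14138902e+00 -4.23600692e-04  1.60655251e+00] [[ -64.00462336 -187.01954865]] [-0.32518661 -0.12915608 -0.43437523]
[[ 276.     0.   -79.9  -59. ]
 [ 282.   193.   -79.4 -132.8]
 [ 344.   197.   -52.4 -134.6]
 [ 349.   185.   -50.3 -129.4]
 [ 350.   121.   -50.5 -103.1]
 [ 332.     2.   -58.4  -59.7]]
[[-74.0, -138.2], [-55.6, -138.3], [-54.5, -222.9], [-75.3, -222.9]]
```

The wedge is in the channel with its nose at about +7, running free. I continue in small steps, watching the force.

>>> carry_out(
  motion=[
    [[0.002,0,0],0],
    [[0.004,0,0],0],
  ],
)

```text
time_s: 14.45
tcp_pos: [0.4444, -0.0068, 0.1157]
eef_rot: [-3.141, 0.001, 1.606]
wrist_force: [-0.6, -3.3, -1.0]
gripper_width: 0.0204
grip_force: 30.0
```

>>> carry_out(
  motion=[
    [[0.002,0,0],0],
    [[0.004,0,0],0],
  ],
)

```text
time_s: 14.62
tcp_pos: [0.4442, -0.0025, 0.1157]
eef_rot: [-3.141, 0.001, 1.606]
wrist_force: [-0.8, -2.7, -0.3]
gripper_width: 0.0205
grip_force: 30.0
```

>>> carry_out(
  motion=[
    [[0.0015,0,0],0],
    [[0.003,0,0],0],
  ],
)

```text
time_s: 14.78
tcp_pos: [0.4441, 0.0006, 0.1157]
eef_rot: [-3.141, 0.0, 1.606]
wrist_force: [-0.7, -3.1, -0.4]
gripper_width: 0.0202
grip_force: 30.0
```

>>> carry_out(
  motion=[
    [[0.0015,0,0],0],
    [[0.0025,0,0],0],
  ],
)

```text
time_s: 14.95
tcp_pos: [0.444, 0.0032, 0.1156]
eef_rot: [-3.141, 0.0, 1.606]
wrist_force: [-1.0, -3.1, -1.2]
gripper_width: 0.0204
grip_force: 30.0
```

>>> carry_out(
  motion=[
    [[0.0015,0,0],0],
    [[0.0025,0,0],0],
  ],
)

```text
time_s: 15.12
tcp_pos: [0.4439, 0.0057, 0.1157]
eef_rot: [-3.141, 0.0, 1.606]
wrist_force: [-1.0, -3.4, -0.3]
gripper_width: 0.0201
grip_force: 30.0
```

>>> carry_out(
  motion=[
    [[0.0015,0,0],0],
    [[0.0025,0,0],0],
  ],
)

```text
time_s: 15.28
tcp_pos: [0.4438, 0.0082, 0.1157]
eef_rot: [-3.141, 0.0, 1.606]
wrist_force: [-1.1, -1.8, -0.3]
gripper_width: 0.0197
grip_force: 30.0
```

>>> carry_out(
  motion=[
    [[0.0015,0,0],0],
    [[0.0025,0,0],0],
  ],
)

```text
time_s: 15.45
tcp_pos: [0.4438, 0.0107, 0.1156]
eef_rot: [-3.141, 0.0, 1.606]
wrist_force: [-0.7, -2.3, -0.1]
gripper_width: 0.0202
grip_force: 30.0
```

>>> carry_out(
  motion=[
    [[0.0015,0,0],0],
    [[0.0025,0,0],0],
  ],
)

```text
time_s: 15.62
tcp_pos: [0.4437, 0.0132, 0.1157]
eef_rot: [-3.142, -0.0, 1.606]
wrist_force: [-1.6, -2.9, -0.8]
gripper_width: 0.0202
grip_force: 30.0
```

>>> carry_out(
  motion=[
    [[0.0015,0,0],0],
    [[0.0025,0,0],0],
  ],
)

```text
time_s: 15.78
tcp_pos: [0.4437, 0.0152, 0.1157]
eef_rot: [3.142, 0.001, 1.607]
wrist_force: [-1.3, -5.9, -0.2]
gripper_width: 0.0201
grip_force: 30.0
```

The force has jumped to 6 N, so the board has met the fence. Finer steps now.

>>> carry_out(
  motion=[
    [[0.0015,0,0],0],
    [[0.0015,0,0],0],
    [[0.0015,0,0],0],
  ],
)

```text
time_s: 16.03
tcp_pos: [0.4436, 0.016, 0.1157]
eef_rot: [-3.142, 0.003, 1.607]
wrist_force: [-0.8, -7.1, -0.3]
gripper_width: 0.0202
grip_force: 30.0
```

>>> carry_out(
  motion=[
    [[0.0015,0,0],0],
    [[0.0015,0,0],0],
    [[0.0015,0,0],0],
  ],
)

```text
time_s: 16.28
tcp_pos: [0.4436, 0.0169, 0.1158]
eef_rot: [3.142, 0.005, 1.607]
wrist_force: [-1.2, -8.4, -0.5]
gripper_width: 0.0202
grip_force: 30.0
```

>>> carry_out(
  motion=[
    [[0.0015,0,0],0],
    [[0.0015,0,0],0],
    [[0.0015,0,0],0],
  ],
)

```text
time_s: 16.53
tcp_pos: [0.4436, 0.018, 0.1158]
eef_rot: [-3.142, 0.006, 1.607]
wrist_force: [-2.2, -9.5, -1.3]
gripper_width: 0.0203
grip_force: 30.0
```

Run:
```python
from h import *
s,c=wcap(); print(s['tcp_pos'],fx(s['tcp_pos'])*1e3,s['wrist_force'],s['torque'])
ap,w,f=wedge(c,.038); print(np.c_[ap,f])
a,b,w=driver(c,s['tcp_pos'][2]-.09)[0]; print((fx(w)*1e3).round(1).tolist(),b.tolist())
```

```text
[0.44358452 0.01797859 0.11578048] [[ -63.85580663 -158.99865288]] [-2.21774774 -9.53694034 -1.322481  ] [-1.85424957  0.09717951  0.08723536]
[[ 275.     0.   -80.   -31.6]
 [ 281.   194.   -79.7 -105.7]
 [ 344.   197.   -52.2 -107. ]
 [ 349.   116.   -50.8  -73.6]
 [ 330.     0.   -59.   -31.7]]
[[-74.3, -110.7], [-55.4, -110.7], [-54.3, -195.6], [-75.6, -195.5]] [[295.0, 201.0], [335.0, 201.0], [335.0, 359.0], [295.0, 359.0]]
```

>>> carry_out(
  motion=[
    [[0.0015,0,0],0],
    [[0.0015,0,0],0],
    [[0.0015,0,0],0],
  ],
)

```text
time_s: 16.83
tcp_pos: [0.4436, 0.019, 0.1158]
eef_rot: [-3.142, 0.007, 1.607]
wrist_force: [-1.0, -10.1, -0.3]
gripper_width: 0.0197
grip_force: 30.0
```

>>> carry_out(
  motion=[
    [[0.0015,0,0],0],
    [[0.0015,0,0],0],
    [[0.0015,0,0],0],
  ],
)

```text
time_s: 17.08
tcp_pos: [0.4435, 0.0201, 0.1158]
eef_rot: [-3.142, 0.008, 1.607]
wrist_force: [-1.3, -12.3, -1.6]
gripper_width: 0.02
grip_force: 30.0
```

It reached 12 N. I'll back off, check the easing, then tap once more.

>>> carry_out(
  motion=[
    [[-0.005,0,0],0],
    [[-0.012,0,0],0],
    [[-0.012,0,0],0],
    [[-0.012,0,0],0],
    [[-0.012,0,0],0],
  ],
)

```text
time_s: 17.5
tcp_pos: [0.4439, 0.0114, 0.1158]
eef_rot: [3.141, -0.001, 1.606]
wrist_force: [-0.2, -1.0, -0.5]
gripper_width: 0.0201
grip_force: 30.0
```

Run:
```python
from h import *
s,c=wcap(); print(s['tcp_pos'],fx(s['tcp_pos'])*1e3,s['wrist_force'])
ap,w,f=wedge(c,.038); print(np.c_[ap,f])
a,b,w=driver(c,s['tcp_pos'][2]-.09)[0]; print((fx(w)*1e3).round(1).tolist(),b.tolist())
```

```text
[0.44389158 0.01135529 0.11575405] [[ -63.78732684 -165.62871237]] [-0.23477756 -1.00506847 -0.50547893]
[[ 275.     0.   -80.   -37.5]
 [ 280.   175.   -79.8 -103.7]
 [ 285.   180.   -77.7 -105.8]
 [ 344.   179.   -52.2 -105.4]
 [ 349.    96.   -50.8  -71.9]
 [ 333.     0.   -57.7  -37.5]]
[[-73.7, -116.3], [-55.3, -116.4], [-54.2, -201.5], [-75.0, -201.4]] [[296.0, 200.0], [335.0, 200.0], [335.0, 359.0], [296.0, 359.0]]
```

>>> carry_out(
  motion=[
    [[0.004,0,0],0],
    [[0.008,0,0],0],
    [[0.01,0,0],0],
    [[0.012,0,0],0],
    [[0.012,0,0],0],
  ],
)

```text
time_s: 17.97
tcp_pos: [0.4436, 0.0203, 0.1159]
eef_rot: [3.141, 0.009, 1.608]
wrist_force: [0.0, -11.4, -0.8]
gripper_width: 0.0197
grip_force: 30.0
```

>>> carry_out(
  motion=[
    [[0.0015,0,0],0],
    [[0.0015,0,0],0],
    [[0.0015,0,0],0],
  ],
)

```text
time_s: 18.22
tcp_pos: [0.4436, 0.021, 0.1159]
eef_rot: [3.141, 0.011, 1.607]
wrist_force: [0.0, -12.8, -1.0]
gripper_width: 0.0202
grip_force: 30.0
```

Light taps no longer move it. I'm retreating and carrying the driver back to where it lay.

>>> carry_out(
  motion=[
    [[-0.01,0,0],0],
    [[-0.03,0,0],0],
    [[-0.06,0,0],0],
    [[-0.1,0.002,-0.03],0],
    [[-0.14,0.003,-0.05],-4],
    [[-0.18,0.004,-0.05],-8.5],
    [[-0.22,0.005,-0.05],-8.5],
    [[-0.26,0.006,-0.05],-8.5],
    [[-0.285,0.006,-0.04],-8.5],
    [[-0.285,0.006,-0.03],-8.5],
  ],
)

```text
time_s: 19.05
tcp_pos: [0.4601, -0.2654, 0.1464]
eef_rot: [3.139, 0.004, 1.75]
wrist_force: [-0.3, -0.0, -0.6]
gripper_width: 0.0203
grip_force: 30.0
```

Run:
```python
from h import *
s,c=cap('wrist'); s=env.sense(); print(s['tcp_pos'],s['eef_rot'],s['gripper_width']); mv(s,.4597,-.2594,.1008,1.755)
```

```text
[ 0.45866255 -0.26176869  0.14310987] [-3.13995647e+00 -2.75524797e-03  1.75065604e+00] 0.020199857885386925
MOVE [0.002, 0.0015, 0.0423] -0.25
```

>>> carry_out(
  motion=[
    [[0.002,0.0015,0.02],0],
    [[0.002,0.0015,0.033],0],
    [[0.002,0.0015,0.04],0],
    [[0.002,0.0015,0.0415],0],
    [[0.002,0.0015,0.0415],0],
    [[0.002,0.0015,0.0415],0],
  ],
)

```text
time_s: 19.6
tcp_pos: [0.4611, -0.2575, 0.105]
eef_rot: [3.141, 0.001, 1.756]
wrist_force: [0.3, -0.6, 0.3]
gripper_width: 0.0199
grip_force: 30.0
```

>>> carry_out(
  motion=[
    [[0,0,0.0025],0],
    [[0,0,0.004],0],
    [[0,0,0.004],0],
    [[0,0,0.004],0],
  ],
)

```text
time_s: 19.93
tcp_pos: [0.4606, -0.2579, 0.1004]
eef_rot: [3.141, 0.0, 1.755]
wrist_force: [-0.3, 0.4, -1.6]
gripper_width: 0.0201
grip_force: 30.0
```

>>> carry_out(
  motion=[
    [[0,0,0],0],
    [[0,0,0],0],
    [[0,0,0],0],
    [[0,0,0],0],
    [[0,0,0],0],
    [[0,0,0],0],
  ],
  grip=0.0,
)

```text
time_s: 20.43
tcp_pos: [0.4606, -0.2579, 0.1002]
eef_rot: [3.142, 0.0, 1.755]
wrist_force: [-0.1, 0.3, -0.8]
gripper_width: 0.0468
grip_force: 0.0
```

>>> carry_out(
  motion=[
    [[0,0,-0.02],0],
    [[0,0,-0.05],0],
    [[0,0,-0.09],0],
    [[0,0,-0.12],0],
    [[0,0,-0.12],0],
    [[0,0,-0.12],0],
  ],
)

```text
time_s: 20.93
tcp_pos: [0.4614, -0.2585, 0.2229]
eef_rot: [3.138, 0.004, 1.755]
wrist_force: [-0.2, 0.6, -0.4]
gripper_width: 0.047
grip_force: 0.0
```

Run:
```python
from h import *
s,c=wcap(); print(s['tcp_pos'],s['gripper_width'],s['time_s'])
a=[x for x in driver(c)]
for x in a: print(x[0],x[2][:,:2].round(3).tolist())
_,d=cap('side'); hsv=cv2.cvtColor(d['img'],cv2.COLOR_RGB2HSV); ap,w,f=wedge(d,.038); print(np.c_[ap,f])
```

```text
[ 0.46143749 -0.25850766  0.2228701 ] 0.04700090083380654 20.9333
[529, 166, 111, 204, 10126] [[0.669, -0.332], [0.688, -0.153], [0.764, -0.171], [0.756, -0.36]]
[138, 0, 40, 166, 4157] [[0.306, -0.112], [0.327, -0.107], [0.348, -0.22], [0.324, -0.226]]
[302, 184, 23, 32, 381] [[0.435, -0.23], [0.444, -0.218], [0.466, -0.235], [0.458, -0.247]]
[[ 3.760e+02  3.850e+02 -1.000e-01 -5.876e+02]
 [ 3.790e+02  3.960e+02 -6.100e+00 -6.086e+02]
 [ 3.910e+02  4.030e+02  5.500e+00 -6.286e+02]
 [ 4.070e+02  3.960e+02  3.670e+01 -6.284e+02]
 [ 4.050e+02  3.840e+02  4.640e+01 -6.068e+02]
 [ 3.870e+02  3.770e+02  2.550e+01 -5.814e+02]]
```

>>> carry_out(
  motion=[
    [[0,0,0],0],
    [[0,0,0],0],
    [[0,0,0],0],
    [[0,0,0],0],
    [[0,0,0],0],
    [[0,0,0],0],
  ],
)

```text
time_s: 21.53
tcp_pos: [0.4605, -0.2578, 0.2199]
eef_rot: [-3.141, -0.0, 1.755]
wrist_force: [1.0, 0.7, -0.6]
gripper_width: 0.047
grip_force: 0.0
```

Run:
```python
from h import *
for k in range(2):
    s,d=cap('side'); hsv=cv2.cvtColor(d['img'],cv2.COLOR_RGB2HSV); m=cv2.inRange(hsv,(5,140,50),(18,255,255)); n,l,st,ce=cv2.connectedComponentsWithStats(m)
    for i in range(1,n):
        if st[i,4]>40 and 190<st[i,1]<300:
            ys,xs=np.where(l==i); j=ys.argmax(); k2=ys.argmin(); print('orange',st[i],(fx(ray(d,[(xs[j],ys[j]),(xs[k2],ys[k2])],.038))*1e3).round().tolist())
    m=cv2.inRange(hsv,(98,90,30),(124,255,255)); n,l,st,ce=cv2.connectedComponentsWithStats(m)
    for i in range(1,n):
        if st[i,4]>60 and 290<st[i,1]<380 and 280<st[i,0]<380:
            cn=cv2.findContours((l==i).astype(np.uint8),0,2)[0][0]; b=cv2.boxPoints(cv2.minAreaRect(cn)); print('blue',st[i],ray(d,b,.0105)[:,:2].round(3).tolist())
```

```text
orange [236 212  27  36 384] [[-83.0, -122.0], [-68.0, 39.0]]
blue [297 324  27  32 315] [[0.441, -0.207], [0.461, -0.196], [0.481, -0.283], [0.462, -0.292]]
orange [236 212  27  36 383] [[-83.0, -122.0], [-68.0, 39.0]]
blue [297 324  27  32 316] [[0.441, -0.207], [0.461, -0.196], [0.481, -0.283], [0.462, -0.292]]
```

The driver lies still on the bench, and the wedge sits in the channel with its nose at about +37 mm. Handing in.

```bash
python3 -c "
from rig import env
print(env.finish_job())"
```

```text
the job is handed in; nothing more can be done
None
```

The job is handed in, with no verdict returned: I tapped the wedge in with the screwdriver butt to about 12–13 N, where light taps no longer moved it, and laid the screwdriver back on the bench; the board grip was judged from tap force, not measured directly.

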